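# Open the locked lid of the plant-sample mill

## Task

Open the sample mill so that it can be loaded. Draw its safety slide back towards the front of the mill until it clicks home against its rubber stop, without forcing it into the stop, and let go of it; then lift the latch lever and raise the lid until it stands wide open by itself. Do not pry the latch against the slide, and leave the dish, jar and brush beside the mill where they are.

Things in the scene. Friction and masses are not known exactly. Their poses are not given: they have to be found in the camera images.
- mill: Bench sample mill, fixed to the desk: white housing 355 long (x) x 240 wide (y), with a flat grey top deck 100 mm above the desk. Origin on the desk under the latch's centre line, 195 mm behind the front face and 160 mm before the rear face; x points to the rear (the lid's hinge), y to its left, z up. Fixed round the slide on the deck are a guide and screws up to 7 mm above the deck.
- slide_grip (a point): Centre of the thumb block of the safety slide, a dark steel block 14 long (x) x 24 wide (y) x 26 high on a guide on the front deck, its foot 4 mm above the deck. It slides only along the mill's x: to the front to unlock. A spring resists with up to 5 N, eases off, and 2 mm before the rubber stop turns over, so that the slide clicks home and stays (held by 1 N); let go sooner, it springs back.
- slide_nose (a point): Tip of the slide's nose (10 wide, 6 high, 12 long, near the top of the thumb block), which reaches to the rear over the tail of the latch lever and keeps it down. Guide and rubber stop (16 wide, up to 18 mm above the deck) are clamped in slots, so the travel to the stop differs from 7 to 27 mm and must be felt. More than 15 N into the stop damages it.
- latch_grip (a point): Point to hold the latch lever: on its centre line, 42 mm from its pivot. The lever is a steel bar 16 wide (y) x 10 high, lying level along the mill's x with its tail (72 mm from the pivot) to the front, centre line 24 mm above the deck; both sides are free to grasp.
- latch_pivot (a point): Axis of the latch lever, along the mill's y, at the lid's front edge, 177 mm before the lid's hinge; it rises with the lid.
- lid_hinge (a point): Axis of the lid's hinge, along the mill's y, at the rear of the mill, 14 mm above the deck.
- latch (a joint): Angle of the latch lever to the lid (rad): 0 lying shut, grows as its tail lifts, stop at 0.95. Its hook leaves the striker on the deck at about 0.3. A spring of up to 0.17 N m returns it.
- lid (a joint): Opening of the lid (rad): 0 shut, wide open from 0.9 up, stop at 1.2. Its stiff hinge holds it wherever it is left above about 0.6; raising it by the lever takes up to 8 N. Lid: round white disc 156 across, 14 thick, with a round black plug on top.
- dish_center (a point): Centre of a loose glass petri dish, 95 mm across and 17 mm high, standing beside the mill.
- jar_center (a point): Centre of a loose amber glass jar, 56 mm across and 75 mm high, standing beside the mill.
- brush_center (a point): Middle of a loose brush with a wooden handle, 170 mm long, lying beside the mill.

How it is judged:
By the outcome, as a careful person would: the job done as asked, in the order asked, and still so for the second after the job is handed in, with the robot touching nothing.
It also fails if it takes over 67 s, if anything falls off the work surface, if the arm or the gripper's body presses on something with over 40 N, if the wrist force passes 120 N, or if a joint passes its speed limit or range.

## Robot

A 6-joint arm with a two-finger parallel gripper is mounted at the origin on the work surface. World frame = base frame: x ahead of the robot, y to its left, z up, the work surface at z = 0. Lengths are in m, angles in rad, forces in N, time in s.
With the tool pointing down it reaches from about 0.35 to 0.775 m from the base axis. Payload 5.5 kg.
Tool frame: the origin (TCP) lies midway between the tips of the shut fingers; the grasp point (between the pads) lies 19 mm behind it; z points along the fingers, y is the direction in which the jaws open and shut (so a half turn about z gives the same grasp; the last joint's range is limited). The gripper opens to 85 mm and grips with 20 to 120 N. Pads are 22 mm wide; open, the fingers measure 114 mm over their backs; the gripper's body (76 mm by 85 mm) begins 54 mm behind the grasp point. The pads swing forward as they close: fully open they stand 13 mm farther back than shut.
Start: joints at [-1.337, 0.313, 0.046, 1.304, 0, 1.431], TCP at [0.21, -0.535, 0.231] pointing down, gripper open.
Joint ranges: [-2.76, 2.76], [-0.86, 1.69], [-1.03, 1.26], [-2.2, 2.34], [-1.47, 1.5], [-3.14, 3.14]. Speed limits (rad/s): [2.57, 2.57, 3.14, 3.14, 3.14, 3.14].

## Interface

Orientations are given as a unit quaternion [w, x, y, z].
In Python, from workcell import env gives the robot as it stands.
- The arm moves only by the shell command python3 -m pendant 'ROWS' [FORCE]. ROWS is JSON, a list of rows, each a list of 3 entries, a list of its own where there are three numbers: the shift along the tool's x, y, z each as a share of 20 mm, from -1 to 1, then the turn about the tool's z as a share of 6 degrees, from -1 to 1, then the closure, from -1 (fully open) to 1 (shut). In form: [[[tx, ty, tz], turn, claw], ...]. A call has 1 to 12 rows; each row shifts and turns the commanded pose from where the row before left it, along the tool's axes as they then stand; what a row does not reach is not made up. A row lasts 1/8 s, in which the tool goes at most 62.5 mm and 10.7 degrees, less where a joint would pass 70% of its speed; a pose out of reach is approached as far as the arm can. A call with a number of a shift or a turn outside -1 to 1 is refused whole. A call with a gripper value outside its range is refused whole. The fingers move at their own pace and stop on an object; FORCE is the grip in N (left out, the last holds). Time passes only in rows, so rows that do not move let the fingers close. It gives the time, the measured TCP pose, the force and the opening at its end, in the units of the state.
- env.get_state(): the state, without advancing time (a new reading comes with each control period).
- env.read_camera(name): name is "side" or "top"; returns a dict with "color" (400x640x3 uint8, blue, green, red), "mtx" (3x3 intrinsics, pixels), "view" (4x4, takes a point from world to camera coordinates). Camera axes: x right, y down, z forward; pixel columns grow to the right and rows downward; lengths in m; the calibration is good to about 2 mm. A picture is of the moment at which its call begins. There is no depth.
- env.hand_in(): hands the job in, once; it reports no verdict.
Trained networks look in the newest picture that a camera, given by its name, has taken for a name from the list of things; names that differ only in an ending like _2 or _b are one class to them, and where a whole thing is asked for, a point or a joint stands for the part that bears it (a point fixed in the world has none). Each returns a list of dicts, best first, with "p" (0 to 1); they miss things now and then, are a little off and sometimes report something else, mostly with a low value. They report only what shows in the picture. A call takes as long as a camera call.
- env.boxes_of(camera, thing): "location" ([column, row] in pixels, amid what is visible of it).
- env.cut_out(camera, thing): "region" (400x640 bool, what is visible of it) and "location" ([column, row] in pixels, amid what is visible of it).
The state is a dict: "clock": time; "joint_pos": joint angles; "qvel": joint speeds; "tau": joint torques, N m; "tcp_pos": TCP position; "orientation": TCP orientation; "wrist_force": force on the tool from outside, world axes, zero at the start; "ft_torque": the same for the moment, N m; "finger_gap": finger opening in m.
Only numpy, scipy, OpenCV 4.12 (cv2) and the standard library are available. Lean on these libraries where they do the work, as an engineer would, in place of code of your own. Each camera call takes 0.05 s, during which the arm holds its last target.

## Working session

There is one attempt and no reset: what is moved stays moved. The work goes in short steps, Python scripts to look and compute and a shell command to move; the robot and the scene stay as the last step left them, time stands still between calls to the robot, and variables do not carry over. Pictures are saved under pics/ and viewed, and the job is handed in when it is done.

```bash
ls; mkdir -p pics; python3 - <<'E'
from workcell import env
import cv2, numpy as np
s=env.get_state(); print(s)
for c in ["side","top"]:
    r=env.read_camera(c); cv2.imwrite(f"pics/{c}0.png",r["color"]); print(c,r["mtx"].tolist(),np.round(r["view"],4).tolist())
    for t in ["slide_grip","slide_nose","latch_grip","latch_pivot","lid_hinge","dish_center","jar_center","brush_center","mill"]:
        print(t,[(np.round(d["location"],1).tolist(),round(d["p"],2)) for d in env.boxes_of(c,t)[:3]])
E
```

```text
pics
{'clock': 0.0, 'joint_pos': array([-1.33661382e+00,  3.14023617e-01,  4.49676484e-02,  1.30362947e+00,
        5.18008892e-06,  1.43119907e+00]), 'qvel': array([ 0.00101929,  0.00013996, -0.00054883, -0.00020908, -0.00145096,
       -0.00032927]), 'tau': array([-3.00105721e-04, -4.80627251e+01,  2.98533207e+01,  1.92318106e-02,
       -2.71779854e-04,  6.46060272e-06]), 'tcp_pos': array([ 0.20982361, -0.53478093,  0.23039106]), 'orientation': array([-9.43623227e-04,  9.82586420e-01,  1.85803753e-01, -4.20667756e-05]), 'wrist_force': array([-0.3800696 , -0.0572001 ,  0.56251094]), 'ft_torque': array([ 0.01073347,  0.05059788, -0.02638485]), 'finger_gap': 0.08552337133052677}
side [[442.0179101181573, 0.0, 317.82899096088835], [0.0, 442.0179101181573, 195.80502614910418], [0.0, 0.0, 1.0]] [[0.9843, -0.1759, -0.0181, -0.6103], [-0.138, -0.7002, -0.7005, 0.1893], [0.1105, 0.6919, -0.7135, 1.1067], [0.0, 0.0, 0.0, 1.0]]
slide_grip [([257.7, 215.8], 0.68)]
slide_nose [([261.5, 214.0], 0.45)]
latch_grip [([278.4, 204.6], 0.58)]
latch_pivot [([233.4, 185.0], 0.68), ([280.3, 204.0], 0.57)]
lid_hinge [([324.6, 197.4], 0.75)]
dish_center [([233.5, 185.1], 0.84)]
jar_center [([324.8, 291.3], 0.64)]
brush_center [([326.9, 156.2], 0.54)]
mill [([307.7, 217.9], 0.93), ([325.7, 289.3], 0.35)]
top [[377.69451329718885, 0.0, 325.49533799746325], [0.0, 377.69451329718885, 197.29177732568098], [0.0, 0.0, 1.0]] [[0.0269, -0.9995, -0.0174, 0.0299], [-0.9942, -0.025, -0.1049, 0.6192], [0.1044, 0.0201, -0.9943, 0.7684], [0.0, 0.0, 0.0, 1.0]]
slide_grip []
slide_nose [([351.3, 266.5], 0.52)]
latch_grip [([343.0, 240.3], 0.76)]
latch_pivot [([344.9, 239.5], 0.57)]
lid_hinge [([333.9, 178.2], 0.56)]
dish_center [([242.9, 289.6], 0.61)]
jar_center [([440.3, 205.7], 0.81), ([344.1, 238.0], 0.36)]
brush_center [([226.5, 160.3], 0.89)]
mill [([337.6, 205.4], 0.81)]
```

View pics/side0.png

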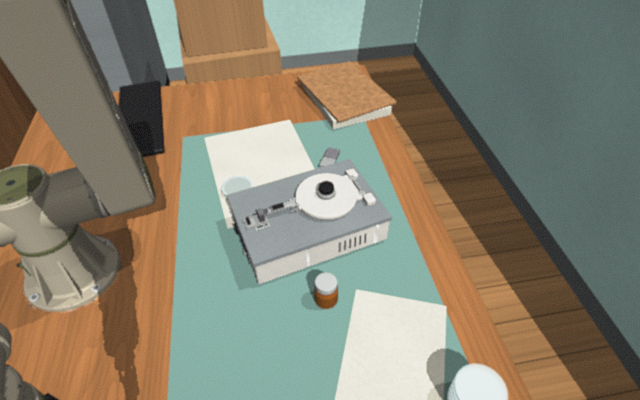

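View pics/top0.png

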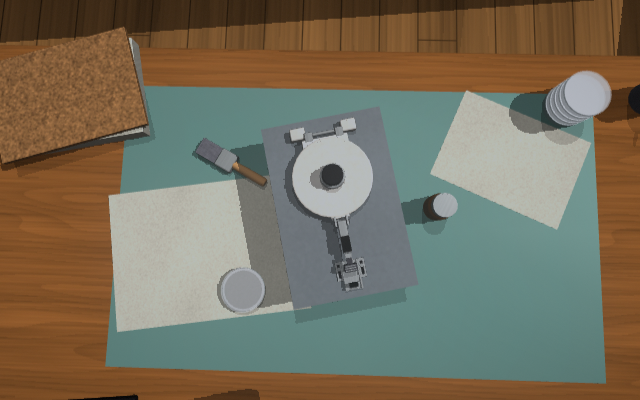

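```bash
cat > h.py <<'E'
import numpy as np, cv2
from workcell import env
def ray(r,px,z):
    K,V=r["mtx"],r["view"]; R,t=V[:3,:3],V[:3,3]
    d=R.T@np.linalg.inv(K)@np.array([px[0],px[1],1.]); o=-R.T@t
    return o+d*(z-o[2])/d[2]
def proj(r,P):
    V=r["view"]; p=r["mtx"]@(V[:3,:3]@np.asarray(P,float)+V[:3,3]); return p[:2]/p[2]
def crop(img,x0,y0,w,h,f,name):
    c=cv2.resize(img[y0:y0+h,x0:x0+w],None,fx=f,fy=f,interpolation=cv2.INTER_CUBIC); cv2.imwrite(name,c)
E
python3 - <<'E'
from h import *
r={c:env.read_camera(c) for c in("top","side")}
for c in r: np.savez(f"{c}0.npz",**r[c])
crop(r["top"]["color"],250,95,180,225,2.6,"pics/t1.png")
crop(r["top"]["color"],310,205,75,95,6,"pics/t2.png")
crop(r["side"]["color"],220,155,180,130,4.4,"pics/s1.png")
cs=[(262,129),(379,107),(417,285),(295,309)]
P=[ray(r["top"],c,.1) for c in cs]; print(np.round(P,4))
print([np.linalg.norm(P[i]-P[(i+1)%4]).round(4) for i in range(4)])
for t,z in [("slide_nose",.126),("latch_grip",.124),("lid_hinge",.114),("latch_pivot",.124)]:
  for c in r:
    for d in env.boxes_of(c,t)[:1]: print(t,c,ray(r[c],d["location"],z).round(4))
E
```

```text
[[ 0.7443  0.1744  0.1   ]
 [ 0.7942 -0.0569  0.1   ]
 [ 0.449  -0.1326  0.1   ]
 [ 0.3979  0.0964  0.1   ]]
[np.float64(0.2366), np.float64(0.3534), np.float64(0.2347), np.float64(0.3551)]
slide_nose top [ 0.4796 -0.0038  0.126 ]
latch_grip top [0.5371 0.0117 0.124 ]
latch_grip side [0.5277 0.0146 0.124 ]
lid_hinge top [0.6484 0.0283 0.114 ]
lid_hinge side [0.6388 0.0287 0.114 ]
latch_pivot side [0.5338 0.0137 0.124 ]
```

View pics/t1.png

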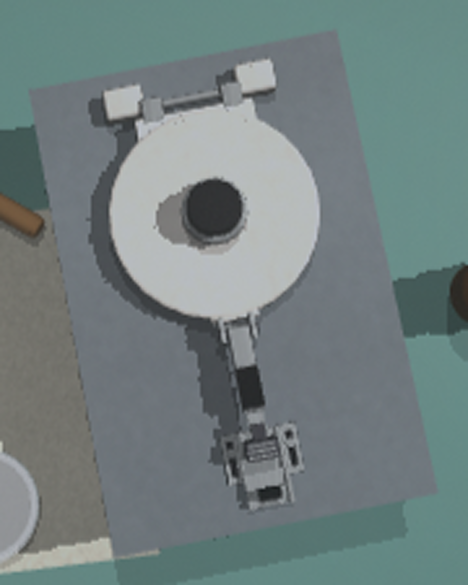

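View pics/t2.png

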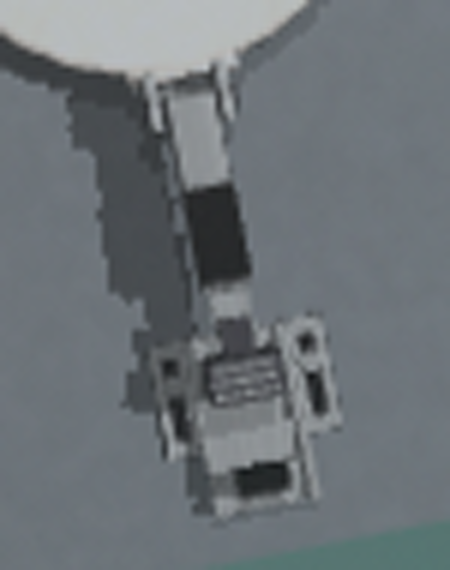

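View pics/s1.png

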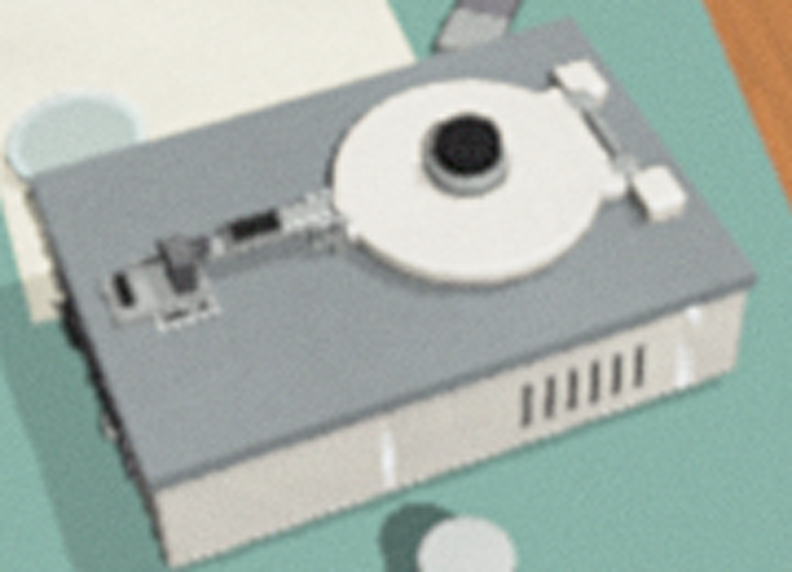

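```bash
cat >> h.py <<'E'
def load(c,n="0"): return dict(np.load(f"{c}{n}.npz"))
E
python3 - <<'E'
from h import *
from scipy.optimize import least_squares
T=load("top");S=load("side")
s=lambda x,y:(x/4.4+220-.4,y/4.4+155-.4)
model=np.array([[.16,.12],[.16,-.12],[-.195,-.12],[-.195,.12]])
tc=[(262,129),(379,107),(417,285),(295,309)]
sc=[s(572,20),s(757,278),s(155,487),s(35,178)]
def W(p,m,z): c,sn=np.cos(p[2]),np.sin(p[2]); return np.array([p[0]+c*m[0]-sn*m[1],p[1]+sn*m[0]+c*m[1],z])
def f(p,sets): return np.concatenate([proj(r,W(p,m,.1))-q for r,qs in sets for m,q in zip(model,qs)])
for sets in ([(T,tc)],[(S,sc)],[(T,tc),(S,sc)]):
    o=least_squares(f,[.613,.024,.218],args=(sets,),loss="soft_l1"); print(o.x.round(4),np.degrees(o.x[2]),f(o.x,sets).round(1))
p=o.x; np.save("pose.npy",p)
def M(P): d=P[:2]-p[:2];c,sn=np.cos(p[2]),np.sin(p[2]); return np.round([1e3*(c*d[0]+sn*d[1]),1e3*(-sn*d[0]+c*d[1])],1)
t2=lambda x,y:(x/6+310-.4,y/6+205-.4)
for n,q,z in [("dark centre",(217,233),.129),("dark rear",(207,187),.129),("dark front",(227,280),.129),("block rear edge mid",(240,357),.13),("block front edge mid",(249,403),.13),("nose tip",(233,322),.128),("lever rear end",(188,85),.129),("stop front black",(262,478),.118)]:
    print(n,M(ray(T,t2(*q),z)))
for n,q,z in [("block top",(180,247),.13),("dark mid",(254,222),.129)]: print("side",n,M(ray(S,s(*q),z)))
q=(217/2.6+250,208/2.6+95); print("plug",M(ray(T,q,.14)))
crop(S["color"],235,195,75,45,10,"pics/s2.png")
for c in(T,): crop(c["color"],330,245,45,50,11,"pics/t3.png")
E
```

```text
[0.6136 0.0242 0.2172] 12.441995074039777 [-0.7  0.2  0.8 -0.7  1.3  0.  -1.6  0.3]
[0.6154 0.0195 0.2234] 12.800850788406665 [ 0.7 -0.5  1.6 -0.5 -0.8  0.1 -1.   0.3]
[0.614  0.0224 0.2199] 12.601638389651601 [-0.   0.2  1.5 -1.   2.5 -0.4 -0.3  0.2  0.1 -1.   0.6 -1.  -1.8 -1.
 -1.5 -0.6]
dark centre [-92.    2.2]
dark rear [-77.7   2.4]
dark front [-106.6    2. ]
block rear edge mid [-130.1    2.7]
block front edge mid [-144.1    2.8]
nose tip [-119.4    2.7]
lever rear end [-45.8   2. ]
stop front black [-168.3    3. ]
side block top [-135.6    1.4]
side dark mid [-92.1   3.8]
plug [35.6  0. ]
```

View pics/s2.png

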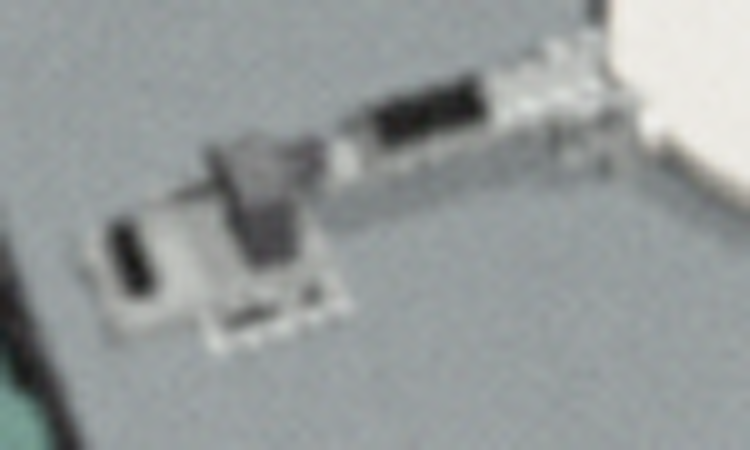

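View pics/t3.png

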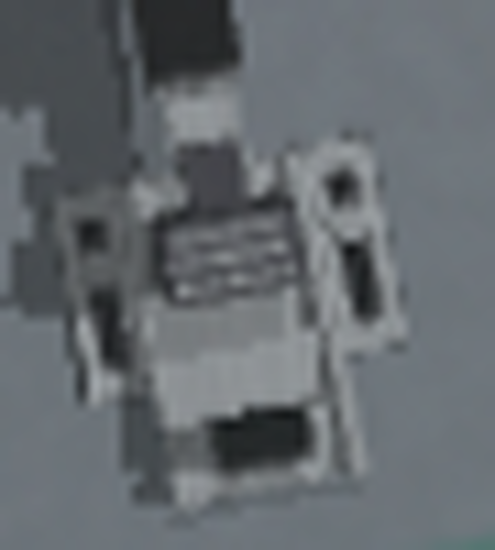

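```bash
python3 -m pendant '[[[0,0,0],1,-1],[[0,0,0],0.47,-1],[[0,0,0],0,-1],[[0,0,0],0,-1]]' 30
cat >> h.py <<'E'
from scipy.spatial.transform import Rotation as Ro
p=np.load("pose.npy")
def status():
    s=env.get_state(); q=s["orientation"]; R=Ro.from_quat(q[[1,2,3,0]]).as_matrix()
    c,sn=np.cos(p[2]),np.sin(p[2]); Rm=np.array([[c,-sn,0],[sn,c,0],[0,0,1]])
    m=Rm.T@(s["tcp_pos"]-[p[0],p[1],0])
    print("t%.2f"%s["clock"],"mill mm",(m*1e3).round(1),"yawerr",np.degrees(np.arctan2(R[1,0],R[0,0])-p[2]).round(2),"tilt",R[:,2].round(3),"F mill",(Rm.T@s["wrist_force"]).round(2),"gap",round(s["finger_gap"]*1e3,1))
    return s,m,R,Rm
def goto(x,y,z):
    s,m,R,Rm=status(); d=R.T@Rm@(np.array([x,y,z])/1e3-m); print("shift units tool xyz",(d/.02).round(2))
E
python3 -c "
from h import *
goto(-137,2.2,220)"
```

```text
clock: 2.0
tcp_pos: [0.21, -0.5353, 0.2313]
orientation: [0.0, 0.994, 0.11, 0.0]
wrist_force: [1.0, 0.0, -0.2]
finger_gap: 0.0855
t2.00 mill mm [-515.9 -456.2  231.3] yawerr 0.04 tilt [ 0. -0. -1.] F mill [ 1.   -0.2  -0.16] gap 85.5
shift units tool xyz [ 18.96 -22.9    0.56]
```

```bash
python3 -m pendant '[[[0.8,-0.95,0],0,-1],[[0.8,-0.95,0],0,-1],[[0.8,-0.95,0],0,-1],[[0.8,-0.95,0],0,-1],[[0.8,-0.95,0],0,-1],[[0.8,-0.95,0],0,-1],[[0.8,-0.95,0],0,-1],[[0.8,-0.95,0],0,-1],[[0.8,-0.95,0],0,-1],[[0.8,-0.95,0],0,-1],[[0.8,-0.95,0],0,-1],[[0.8,-0.95,0],0,-1]]'
python3 -m pendant '[[[0.8,-0.95,0],0,-1],[[0.8,-0.95,0],0,-1],[[0.8,-0.95,0],0,-1],[[0.8,-0.95,0],0,-1],[[0.8,-0.95,0],0,-1],[[0.8,-0.95,0],0,-1],[[0.8,-0.95,0],0,-1],[[0.8,-0.95,0],0,-1],[[0.8,-0.95,0],0,-1],[[0.8,-0.95,0],0,-1],[[0.8,-0.95,0],0,-1],[[0.8,-0.95,0],0,-1]]'
python3 -m pendant '[[[0,0,0],0,-1],[[0,0,0],0,-1]]'
python3 -c "
from h import *
goto(-137,2.2,110)"
```

```text
clock: 3.5
tcp_pos: [0.348, -0.2695, 0.2315]
orientation: [0.0, 0.994, 0.11, 0.0]
wrist_force: [-0.3, 0.1, 0.0]
finger_gap: 0.0855
clock: 5.0
tcp_pos: [0.4853, -0.0051, 0.2314]
orientation: [0.0, 0.994, 0.11, 0.0]
wrist_force: [0.0, 0.4, 0.7]
finger_gap: 0.0854
clock: 5.25
tcp_pos: [0.4848, -0.0065, 0.2313]
orientation: [0.0, 0.994, 0.11, -0.0]
wrist_force: [0.3, -1.1, -0.8]
finger_gap: 0.0855
t5.25 mill mm [-132.3    0.   231.3] yawerr 0.03 tilt [-0. -0. -1.] F mill [ 0.08 -1.16 -0.85] gap 85.5
shift units tool xyz [-0.23 -0.11  6.06]
```

```bash
python3 -m pendant '[[[-0.23,-0.11,0.8],0,-1],[[0,0,1],0,-1],[[0,0,1],0,-1],[[0,0,1],0,-1],[[0,0,1],0,-0.6],[[0,0,0.8],0,-0.4],[[0,0,0],0,-0.2],[[0,0,0],0,-0.2]]'
python3 -c "
from h import *
goto(-137,2.2,110)
for c in('top','side'):
    r=env.read_camera(c); crop(r['color'],*( (300,190,120,120,5) if c=='top' else (225,170,110,85,7)),f'pics/{c}a.png')"
```

```text
clock: 6.25
tcp_pos: [0.4805, -0.0059, 0.1199]
orientation: [0.0, 0.994, 0.109, 0.0]
wrist_force: [0.3, 0.8, 0.2]
finger_gap: 0.051
t6.25 mill mm [-136.4    1.5  119.9] yawerr -0.05 tilt [ 0.001 -0.    -1.   ] F mill [0.48 0.67 0.25] gap 51.0
shift units tool xyz [-0.03 -0.04  0.5 ]
```

View pics/topa.png

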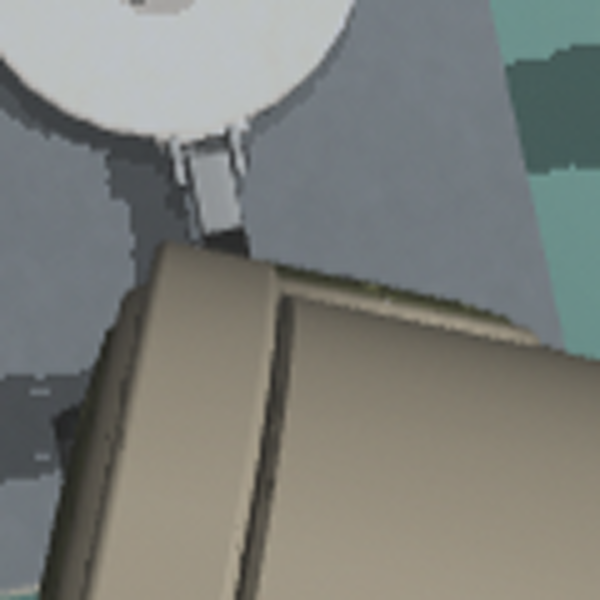

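View pics/sidea.png

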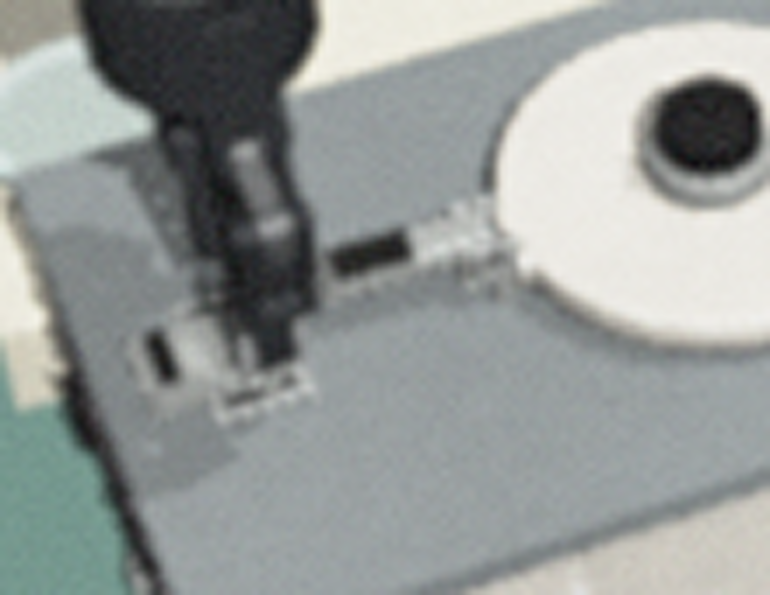

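Side view: the fingers straddle the thumb block (side crop around (260,330)), above the guide screws. Lower a bit and close.

```bash
python3 -m pendant '[[[-0.03,-0.03,0.45],0,-0.2],[[0,0,0],0,-0.1],[[0,0,0],0,0.1],[[0,0,0],0,0.3],[[0,0,0],0,0.5],[[0,0,0],0,0.6]]' 25
python3 -c "
from h import *
status()"
python3 -m pendant '[[[0,0,0],0,0.7],[[0,0,0],0,0.7]]' 25
python3 -c "
from h import *
status()"
```

```text
clock: 7.1
tcp_pos: [0.48, -0.006, 0.1107]
orientation: [0.001, 0.994, 0.109, 0.0]
wrist_force: [-0.2, -6.2, 1.6]
finger_gap: 0.0235
t7.10 mill mm [-136.9    1.5  110.7] yawerr -0.05 tilt [ 0.001 -0.002 -1.   ] F mill [-1.53 -6.04  1.63] gap 23.5
clock: 7.35
tcp_pos: [0.48, -0.006, 0.1107]
orientation: [0.001, 0.994, 0.109, 0.0]
wrist_force: [-1.1, -5.5, 2.1]
finger_gap: 0.0235
t7.35 mill mm [-136.9    1.5  110.7] yawerr -0.05 tilt [ 0.001 -0.002 -1.   ] F mill [-2.31 -5.15  2.13] gap 23.5
```

```bash
st(){ python3 -c "
from h import *
status()"; }
python3 -m pendant '[[[0,0.05,0],0,0.7]]' >/dev/null; st
python3 -m pendant '[[[-0.1,0,0],0,0.7],[[-0.1,0,0],0,0.7],[[0,0,0],0,0.7]]'>/dev/null; st
python3 -m pendant '[[[-0.1,0,0],0,0.7],[[0,0,0],0,0.7]]' >/dev/null; st
```

```text
t7.47 mill mm [-136.9    1.4  110.7] yawerr -0.02 tilt [ 0.001  0.    -1.   ] F mill [-1.53 -1.02  3.93] gap 23.2
t7.85 mill mm [-140.4    1.4  110.7] yawerr 0.0 tilt [ 0.002 -0.    -1.   ] F mill [ 3.76 -1.57  3.06] gap 23.5
t8.10 mill mm [-142.8    1.4  110.7] yawerr -0.0 tilt [ 0.001 -0.    -1.   ] F mill [ 4.75 -2.09  3.86] gap 23.4
```

```bash
st(){ python3 -c "
from h import *
status()"; }
python3 -m pendant '[[[-0.05,0,0],0,0.7],[[0,0,0],0,0.7]]'>/dev/null; st
python3 -m pendant '[[[-0.05,0,0],0,0.7],[[0,0,0],0,0.7]]'>/dev/null; st
python3 -m pendant '[[[-0.05,0,0],0,0.7],[[0,0,0],0,0.7]]'>/dev/null; st
```

```text
t8.35 mill mm [-143.8    1.4  110.7] yawerr -0.01 tilt [ 0.001 -0.    -1.   ] F mill [ 3.75 -1.7   5.33] gap 23.7
t8.60 mill mm [-144.8    1.4  110.7] yawerr -0.01 tilt [ 0.001 -0.    -1.   ] F mill [ 3.92 -0.65  5.51] gap 23.4
t8.85 mill mm [-145.9    1.4  110.7] yawerr -0.01 tilt [ 0.001 -0.    -1.   ] F mill [ 4.15 -0.21  5.7 ] gap 23.5
```

```bash
st(){ python3 -c "
from h import *
status()"; }
python3 -m pendant '[[[-0.05,0,0],0,0.7],[[0,0,0],0,0.7]]'>/dev/null; st
python3 -m pendant '[[[-0.05,0,0],0,0.7],[[0,0,0],0,0.7]]'>/dev/null; st
```

```text
t9.10 mill mm [-146.9    1.4  110.7] yawerr -0.01 tilt [ 0.001 -0.    -1.   ] F mill [ 4.19 -1.84  6.02] gap 23.6
t9.35 mill mm [-148.     1.4  110.7] yawerr -0.01 tilt [ 0.001 -0.    -1.   ] F mill [ 3.   -2.12  5.82] gap 23.2
```

```bash
st(){ python3 -c "
from h import *
status()"; }
python3 -m pendant '[[[-0.05,0,0],0,0.7],[[0,0,0],0,0.7]]'>/dev/null; st
python3 -m pendant '[[[-0.05,0,0],0,0.7],[[0,0,0],0,0.7]]'>/dev/null; st
python3 -m pendant '[[[-0.05,0,0],0,0.7],[[0,0,0],0,0.7]]'>/dev/null; st
```

```text
t9.60 mill mm [-149.     1.4  110.7] yawerr -0.01 tilt [ 0. -0. -1.] F mill [ 4.27 -0.91  6.  ] gap 23.5
t9.85 mill mm [-150.1    1.4  110.7] yawerr -0.01 tilt [ 0.    -0.001 -1.   ] F mill [ 2.21 -1.49  6.35] gap 22.9
t10.10 mill mm [-151.3    1.4  110.7] yawerr -0.01 tilt [ 0.    -0.001 -1.   ] F mill [ 3.21 -2.19  6.16] gap 23.3
```

```bash
st(){ python3 -c "
from h import *
status()"; }
python3 -m pendant '[[[-0.04,0,0],0,0.7],[[0,0,0],0,0.7]]'>/dev/null; st
python3 -m pendant '[[[-0.04,0,0],0,0.7],[[0,0,0],0,0.7]]'>/dev/null; st
```

```text
t10.35 mill mm [-152.2    1.4  110.7] yawerr -0.01 tilt [-0.    -0.001 -1.   ] F mill [ 2.3  -1.47  7.04] gap 23.3
t10.60 mill mm [-153.1    1.4  110.7] yawerr -0.02 tilt [-0.    -0.001 -1.   ] F mill [ 1.34 -2.38  6.95] gap 23.4
```

```bash
st(){ python3 -c "
from h import *
status()"; }
python3 -m pendant '[[[-0.03,0,0],0,0.7],[[0,0,0],0,0.7]]'>/dev/null; st
python3 -m pendant '[[[-0.03,0,0],0,0.7],[[0,0,0],0,0.7]]'>/dev/null; st
```

```text
t10.85 mill mm [-153.8    1.4  110.7] yawerr -0.01 tilt [-0.001 -0.001 -1.   ] F mill [ 1.52 -2.12  7.44] gap 23.5
t11.10 mill mm [-154.5    1.4  110.7] yawerr -0.02 tilt [-0.001 -0.001 -1.   ] F mill [ 1.13 -2.62  6.81] gap 23.4
```

```bash
st(){ python3 -c "
from h import *
status()"; }
python3 -m pendant '[[[-0.03,0,0],0,0.7],[[0,0,0],0,0.7]]'>/dev/null; st

```

```text
t11.35 mill mm [-155.2    1.4  110.7] yawerr -0.02 tilt [-0.001 -0.001 -1.   ] F mill [ 0.84 -2.79  7.83] gap 23.3
```

```bash
st(){ python3 -c "
from h import *
status()"; }
python3 -m pendant '[[[-0.03,0,0],0,0.7],[[0,0,0],0,0.7]]'>/dev/null; st
python3 -m pendant '[[[-0.03,0,0],0,0.7],[[0,0,0],0,0.7]]'>/dev/null; st

```

```text
t11.60 mill mm [-155.9    1.4  110.7] yawerr -0.02 tilt [-0.001 -0.001 -1.   ] F mill [-0.2  -3.14  8.79] gap 23.3
t11.85 mill mm [-156.6    1.4  110.7] yawerr -0.02 tilt [-0.001 -0.001 -1.   ] F mill [-0.49 -3.46  8.28] gap 23.7
```

```bash
st(){ python3 -c "
from h import *
status()"; }
python3 -m pendant '[[[-0.03,0,0],0,0.7],[[0,0,0],0,0.7]]'>/dev/null; st

```

```text
t12.10 mill mm [-157.3    1.4  110.7] yawerr -0.02 tilt [-0.001 -0.001 -1.   ] F mill [ 0.13 -2.39  8.95] gap 23.5
```

```bash
st(){ python3 -c "
from h import *
status()"; }
python3 -m pendant '[[[-0.025,0,0],0,0.7],[[0,0,0],0,0.7]]'>/dev/null; st

```

```text
t12.35 mill mm [-157.9    1.4  110.6] yawerr -0.02 tilt [-0.002 -0.001 -1.   ] F mill [-0.17 -2.22  9.36] gap 23.3
```

```bash
st(){ python3 -c "
from h import *
status()"; }
python3 -m pendant '[[[-0.025,0,0],0,0.7],[[0,0,0],0,0.7]]'>/dev/null; st

```

```text
t12.60 mill mm [-158.5    1.4  110.6] yawerr -0.03 tilt [-0.002 -0.001 -1.   ] F mill [-0.7  -1.77  9.39] gap 23.4
```

```bash
st(){ python3 -c "
from h import *
status()"; }
python3 -m pendant '[[[-0.025,0,0],0,0.7],[[0,0,0],0,0.7]]'>/dev/null; st

```

```text
t12.85 mill mm [-158.8    1.4  110.6] yawerr -0.02 tilt [-0.001 -0.001 -1.   ] F mill [-0.27 -2.34  8.92] gap 23.2
```

```bash
st(){ python3 -c "
from h import *
status()"; }
python3 -m pendant '[[[-0.02,0,0],0,0.7],[[0,0,0],0,0.7]]'>/dev/null; st

```

```text
t13.10 mill mm [-158.8    1.4  110.7] yawerr -0.02 tilt [-0.001 -0.001 -1.   ] F mill [ 1.46 -1.54  7.68] gap 23.4
```

```bash
st(){ python3 -c "
from h import *
status()"; }
python3 -m pendant '[[[-0.02,0,0],0,0.7],[[0,0,0],0,0.7]]'>/dev/null; st

```

```text
t13.35 mill mm [-158.8    1.4  110.7] yawerr -0.01 tilt [-0.    -0.001 -1.   ] F mill [ 2.62 -1.    6.91] gap 23.3
```

Motion stalled at −158.8 and the force is turning up: the slide is against the stop (about 3 N). Release.

```bash
python3 -m pendant '[[[0.02,0,0],0,0.5],[[0,0,0],0,0],[[0,0,0],0,-0.3],[[0,0,0],0,-0.4],[[0,0,-0.5],0,-0.4],[[0,0,-1],0,-0.4],[[0,0,-1],0,-0.4]]'
python3 -c "
from h import *
status()
for c in ('side','top'):
    r=env.read_camera(c); crop(r['color'],*((225,185,110,70,7) if c=='side' else (300,190,120,120,5)),f'pics/{c}b.png')
    for t in ('slide_grip','slide_nose'): print(c,t,[(np.round(d['location'],1),round(d['p'],2)) for d in env.boxes_of(c,t)[:2]])
"
```

```text
clock: 14.22
tcp_pos: [0.4591, -0.0105, 0.1613]
orientation: [0.0, 0.994, 0.11, -0.0]
wrist_force: [0.5, 0.1, 0.1]
finger_gap: 0.0598
t14.22 mill mm [-158.3    1.7  161.3] yawerr -0.0 tilt [-0. -0. -1.] F mill [ 0.53 -0.04  0.09] gap 59.8
side slide_grip []
side slide_nose [(array([324.9, 292.6]), 0.54), (array([254. , 218.4]), 0.45)]
top slide_grip [(array([440.6, 205.5]), 0.53)]
top slide_nose [(array([333.3, 197.5]), 0.53), (array([343.2, 237.4]), 0.33)]
```

View pics/sideb.png

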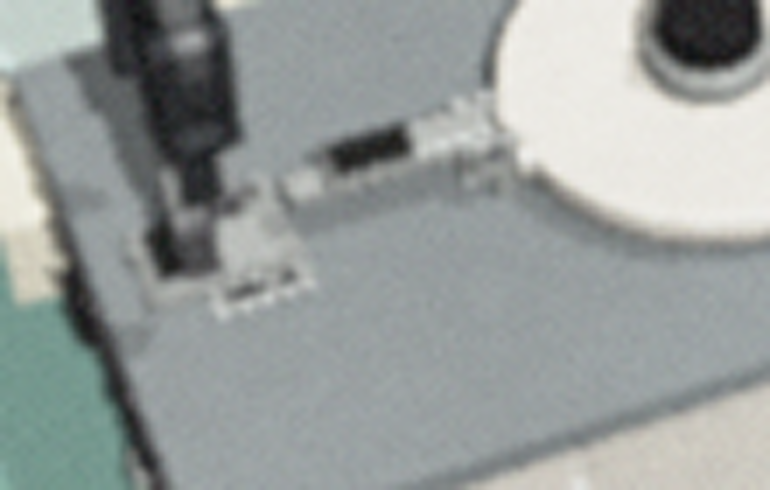

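```bash
python3 - <<'E'
from h import *
goto(-92,1.4,107)
T=load("top")
def M(P): d=P[:2]-p[:2];c,sn=np.cos(p[2]),np.sin(p[2]); return np.round([1e3*(c*d[0]+sn*d[1]),1e3*(-sn*d[0]+c*d[1])],1)
t1=lambda x,y:(x/2.6+250-.3,y/2.6+95-.3)
print("hinge rod",M(ray(T,t1(190,98),.114)))
for n,q,z in [("lid rear",(190,108),.121),("lid top L",(110,210),.121),("lid R",(321,215),.121),("lid front",(235,319),.121),("plug",(217,208),.14)]: print(n,M(ray(T,t1(*q),z)))
E
python3 -m pendant '[[[0.8,0,-0.3],0,-0.4],[[0.9,0.01,0],0,-0.4],[[0.8,0,0],0,-0.4],[[0.8,0,0],0,-0.4],[[0,0,0],0,-0.4],[[0,0,0],0,-0.4]]'
python3 -c "
from h import *
goto(-92,1.4,107)"
```

```text
t14.53 mill mm [-158.7    1.8  159.6] yawerr -0.0 tilt [-0.001  0.    -1.   ] F mill [ 0.28  0.32 -0.3 ] gap 60.0
shift units tool xyz [3.34 0.02 2.63]
hinge rod [125.9   3.2]
lid rear [116.5   4.9]
lid top L [53.1 76.8]
lid R [ 19.6 -73.4]
lid front [-42.6   2.8]
plug [36.3  0.5]
clock: 15.28
tcp_pos: [0.5228, 0.0037, 0.1657]
orientation: [-0.0, 0.994, 0.11, -0.001]
wrist_force: [-0.3, 0.4, -0.7]
finger_gap: 0.0597
t15.28 mill mm [-93.    1.7 165.7] yawerr 0.0 tilt [-0.002  0.    -1.   ] F mill [-0.23  0.5  -0.74] gap 59.7
shift units tool xyz [0.05 0.01 2.93]
```

```bash
python3 -m pendant '[[[0,0,0.9],0,-0.4],[[0,0.01,0.9],0,-0.2],[[0,0,0.8],0,-0.1],[[0,0,0.3],0,0],[[0,0,0],0,0.2]]'
python3 -c "
from h import *
status()
for c in ('side',):
    r=env.read_camera(c); crop(r['color'],225,170,110,85,7,f'pics/{c}c.png')"
```

```text
clock: 15.9
tcp_pos: [0.5231, 0.0034, 0.1082]
orientation: [-0.0, 0.994, 0.11, -0.0]
wrist_force: [-0.2, 0.3, -0.1]
finger_gap: 0.0344
t15.90 mill mm [-92.8   1.3 108.2] yawerr -0.01 tilt [-0.001 -0.    -1.   ] F mill [-0.13  0.38 -0.11] gap 34.4
```

View pics/sidec.png

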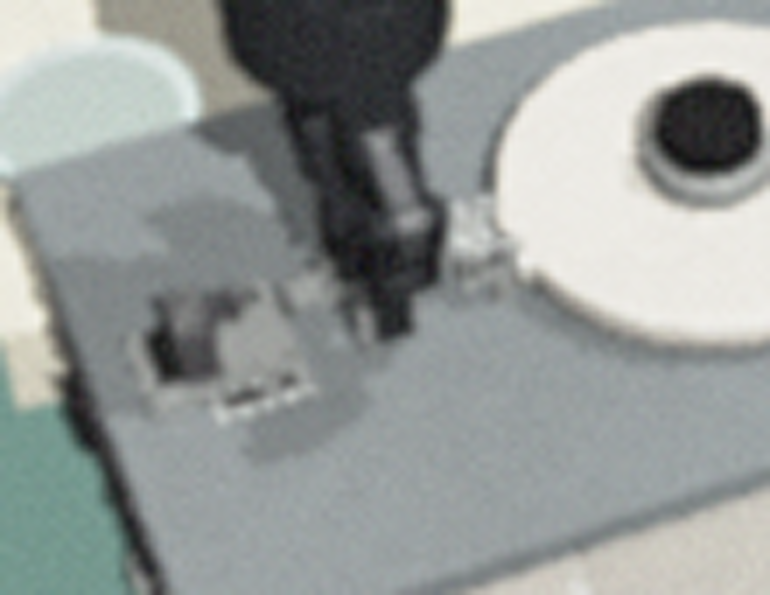

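Slide has stayed home at the front (side crop (185,335)), and the fingers straddle the lever. Close on it.

```bash
python3 -m pendant '[[[0,0,0],0,0.4],[[0,0,0],0,0.6],[[0,0,0],0,0.75],[[0,0,0],0,0.8],[[0,0,0],0,0.8]]' 30
python3 - <<'E'
from h import *
status()
H=np.array([126,114.]);P0=np.array([-51,124.])
def rot(v,a): return np.array([v[0]*np.cos(a)+v[1]*np.sin(a),-v[0]*np.sin(a)+v[1]*np.cos(a)])
def G(th,ph): return H+rot(P0-H,th)+rot(np.array([-42.,0]),th+ph)
g=G(0,0)
seq=[(0,f) for f in (.1,.2,.3,.4,.5)]+[(t,.5) for t in np.arange(.06,1.09,.06)]
for a in seq:
    n=G(*a); d=n-g; g=n; print(np.round(a,2),"pos",n.round(0),"dx",(d[0]/20).round(2),"tz",(-d[1]/20).round(2))
E
```

```text
clock: 16.58
tcp_pos: [0.524, 0.0037, 0.1088]
orientation: [-0.0, 0.994, 0.11, 0.0]
wrist_force: [-1.5, 2.1, 5.4]
finger_gap: 0.0154
t16.57 mill mm [-91.9   1.3 108.8] yawerr 0.01 tilt [ 0.001  0.    -1.   ] F mill [-1.01  2.38  5.43] gap 15.4
[0.  0.1] pos [-93. 128.] dx 0.01 tz -0.21
[0.  0.2] pos [-92. 132.] dx 0.03 tz -0.21
[0.  0.3] pos [-91. 136.] dx 0.05 tz -0.2
[0.  0.4] pos [-90. 140.] dx 0.07 tz -0.2
[0.  0.5] pos [-88. 144.] dx 0.09 tz -0.19
[0.06 0.5 ] pos [-86. 157.] dx 0.11 tz -0.64
[0.12 0.5 ] pos [-83. 170.] dx 0.15 tz -0.63
[0.18 0.5 ] pos [-79. 182.] dx 0.19 tz -0.62
[0.24 0.5 ] pos [-75. 194.] dx 0.22 tz -0.61
[0.3 0.5] pos [-69. 206.] dx 0.26 tz -0.59
[0.36 0.5 ] pos [-64. 218.] dx 0.29 tz -0.58
[0.42 0.5 ] pos [-57. 229.] dx 0.33 tz -0.56
[0.48 0.5 ] pos [-50. 239.] dx 0.36 tz -0.54
[0.54 0.5 ] pos [-42. 250.] dx 0.39 tz -0.52
[0.6 0.5] pos [-33. 260.] dx 0.42 tz -0.49
[0.66 0.5 ] pos [-24. 269.] dx 0.45 tz -0.47
[0.72 0.5 ] pos [-15. 278.] dx 0.48 tz -0.44
[0.78 0.5 ] pos [ -5. 286.] dx 0.5 tz -0.41
[0.84 0.5 ] pos [  6. 293.] dx 0.53 tz -0.38
[0.9 0.5] pos [ 17. 300.] dx 0.55 tz -0.34
[0.96 0.5 ] pos [ 28. 306.] dx 0.57 tz -0.31
[1.02 0.5 ] pos [ 40. 312.] dx 0.59 tz -0.28
[1.08 0.5 ] pos [ 52. 317.] dx 0.6 tz -0.24
```

```bash
st(){ python3 -c "
from h import *
status()"; }
python3 -m pendant '[[[0.01,0,-0.21],0,0.8],[[0,0,0],0,0.8]]'>/dev/null; st
python3 -m pendant '[[[0.03,0,-0.21],0,0.8],[[0,0,0],0,0.8]]'>/dev/null; st
python3 -m pendant '[[[0.05,0,-0.2],0,0.8],[[0,0,0],0,0.8]]'>/dev/null; st
```

```text
t16.82 mill mm [-92.    1.4 111.7] yawerr 0.01 tilt [-0.001  0.    -1.   ] F mill [ 4.81  1.99 -5.82] gap 15.2
t17.07 mill mm [-91.8   1.4 116. ] yawerr -0.0 tilt [-0.001  0.    -1.   ] F mill [ 3.08  0.95 -8.61] gap 15.2
t17.32 mill mm [-91.1   1.4 120.5] yawerr -0.01 tilt [-0.002 -0.    -1.   ] F mill [ 0.94  1.95 -9.08] gap 15.4
```

```bash
st(){ python3 -c "
from h import *
status()"; }
python3 -m pendant '[[[0.07,0,-0.2],0,0.8],[[0.09,0,-0.19],0,0.8],[[0,0,0],0,0.8]]'>/dev/null; st
python3 -m pendant '[[[0.11,0,-0.32],0,0.8],[[0,0,-0.32],0,0.8],[[0,0,0],0,0.8]]'>/dev/null; st
python3 -c "
from h import *
r=env.read_camera('side'); crop(r['color'],225,150,150,110,5,'pics/sided.png')"
```

```text
t17.70 mill mm [-89.    1.4 128.6] yawerr -0.02 tilt [-0.004 -0.001 -1.   ] F mill [-6.08  1.03 -5.12] gap 15.4
t18.07 mill mm [-87.1   1.4 141.8] yawerr -0.02 tilt [-0.004 -0.001 -1.   ] F mill [-7.58  0.87 -2.  ] gap 15.2
```

View pics/sided.png

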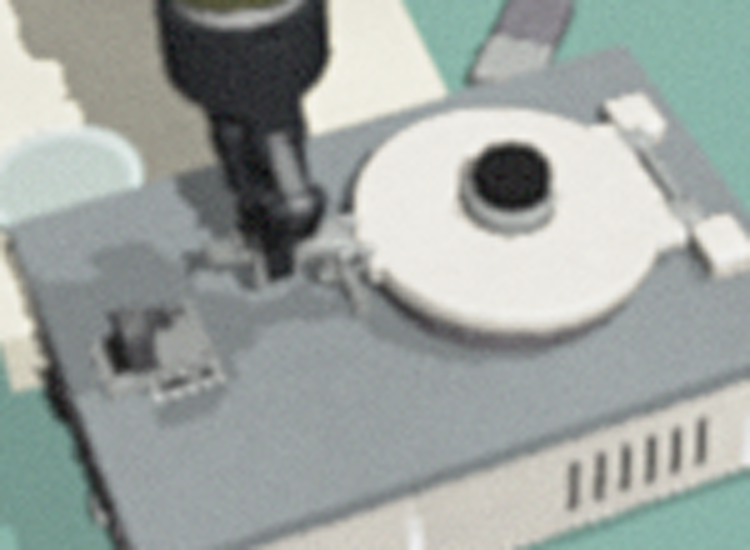

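The lever's tail is up and the lid front has left the deck (hook hanging free around crop (355,285)). Continue on the arc.

```bash
st(){ python3 -c "
from h import *
status()"; }
python3 -m pendant '[[[0.08,0,-0.32],0,0.8],[[0.08,0,-0.32],0,0.8],[[0.09,0,-0.31],0,0.8],[[0.1,0,-0.31],0,0.8],[[0,0,0],0,0.8]]'>/dev/null; st
python3 -m pendant '[[[0.11,0,-0.31],0,0.8],[[0.11,0,-0.31],0,0.8],[[0.13,0,-0.3],0,0.8],[[0.13,0,-0.3],0,0.8],[[0,0,0],0,0.8]]'>/dev/null; st
```

```text
t18.75 mill mm [-81.4   1.5 167. ] yawerr -0.03 tilt [-0.006 -0.002 -1.   ] F mill [-12.2    0.87   0.09] gap 15.1
t19.38 mill mm [-71.    1.4 191.9] yawerr -0.02 tilt [-0.004 -0.001 -1.   ] F mill [-8.94  1.67  2.21] gap 14.9
```

```bash
python3 -c "
from h import *
r=env.read_camera('side'); crop(r['color'],225,130,150,130,5,'pics/sidee.png')"
```

```text
(no output)
```

View pics/sidee.png

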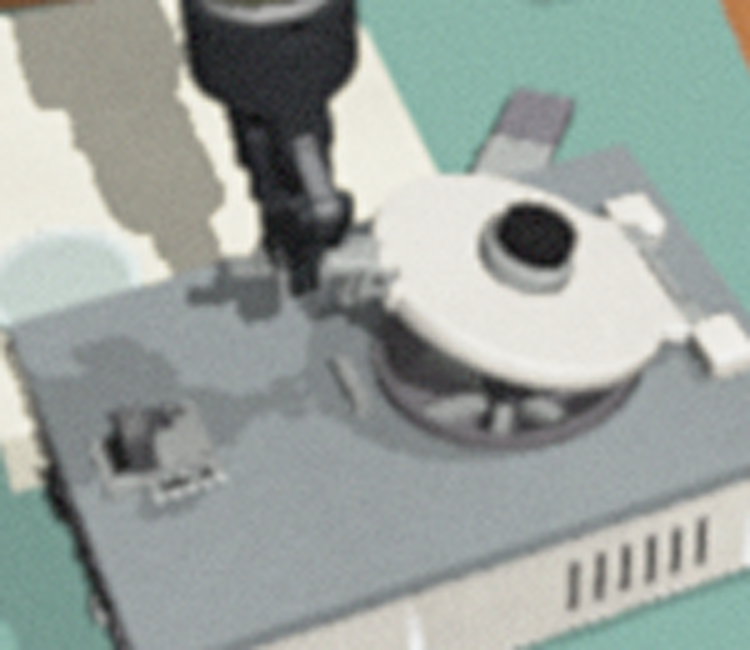

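```bash
python3 - <<'E'
import numpy as np
r0=218.8;R=219.;a=.439;g=np.array([-198,93.])
for b in np.arange(.499,1.23,.06):
    n=R*np.array([-np.cos(b),np.sin(b)]);d=n-g;g=n;print(round(b,2),(n+[126,114]).round(0),"x",(d[0]/20).round(2),"z",(-d[1]/20).round(2))
E
```

```text
0.5 [-66. 219.] x 0.29 z -0.59
0.56 [-60. 230.] x 0.33 z -0.57
0.62 [-52. 241.] x 0.36 z -0.55
0.68 [-44. 252.] x 0.4 z -0.52
0.74 [-36. 262.] x 0.43 z -0.5
0.8 [-27. 271.] x 0.46 z -0.47
0.86 [-17. 280.] x 0.48 z -0.44
0.92 [ -7. 288.] x 0.51 z -0.41
0.98 [  4. 296.] x 0.53 z -0.38
1.04 [ 15. 303.] x 0.56 z -0.35
1.1 [ 26. 309.] x 0.58 z -0.32
1.16 [ 38. 315.] x 0.59 z -0.28
1.22 [ 51. 320.] x 0.61 z -0.24
```

```bash
st(){ python3 -c "
from h import *
status()"; }
python3 -m pendant '[[[0.12,0,-0.3],0,0.8],[[0.13,0,-0.3],0,0.8],[[0.15,0,-0.28],0,0.8],[[0.16,0,-0.28],0,0.8],[[0,0,0],0,0.8]]'>/dev/null; st
python3 -m pendant '[[[0.17,0,-0.28],0,0.8],[[0.18,0,-0.27],0,0.8],[[0.2,0,-0.26],0,0.8],[[0.2,0,-0.26],0,0.8],[[0,0,0],0,0.8]]'>/dev/null; st
```

```text
t20.05 mill mm [-57.2   1.4 215.3] yawerr 0.01 tilt [ 0.  0. -1.] F mill [-5.46  2.52  0.43] gap 15.0
t20.68 mill mm [-41.2   1.4 236.5] yawerr 0.01 tilt [ 0.002  0.001 -1.   ] F mill [-3.07  3.36 -1.39] gap 15.3
```

Forces are falling; carry on.

```bash
st(){ python3 -c "
from h import *
status()"; }
python3 -m pendant '[[[0.21,0,-0.25],0,0.8],[[0.22,0,-0.25],0,0.8],[[0.23,0,-0.24],0,0.8],[[0.23,0,-0.23],0,0.8],[[0,0,0],0,0.8]]'>/dev/null; st
python3 -m pendant '[[[0.24,0,-0.22],0,0.8],[[0.24,0,-0.22],0,0.8],[[0.25,0,-0.21],0,0.8],[[0.26,0,-0.2],0,0.8],[[0,0,0],0,0.8]]'>/dev/null; st
python3 -c "
from h import *
r=env.read_camera('side'); crop(r['color'],225,80,180,160,4,'pics/sidef.png')"
```

```text
t21.30 mill mm [-23.3   1.4 255.7] yawerr 0.02 tilt [ 0.002  0.001 -1.   ] F mill [-2.24  5.51 -2.93] gap 15.5
t21.93 mill mm [ -3.5   1.4 272.6] yawerr 0.01 tilt [ 0.002  0.001 -1.   ] F mill [-2.39  4.7  -3.25] gap 15.7
```

View pics/sidef.png

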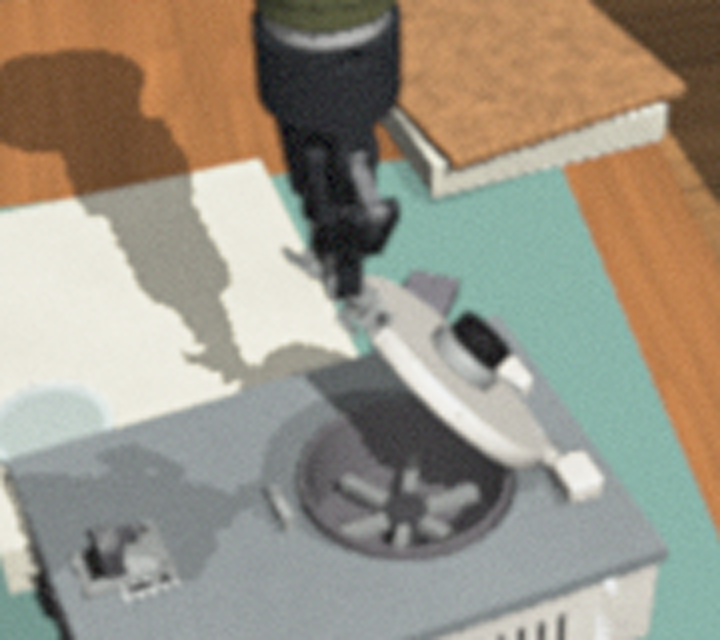

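Lid is at roughly 0.85 rad, lever in line with it. A few more steps to about 1.08.

```bash
st(){ python3 -c "
from h import *
status()"; }
python3 -m pendant '[[[0.27,0,-0.19],0,0.8],[[0.27,0,-0.18],0,0.8],[[0.28,0,-0.17],0,0.8],[[0.28,0,-0.16],0,0.8],[[0,0,0],0,0.8]]'>/dev/null; st
python3 -m pendant '[[[0.29,0,-0.15],0,0.8],[[0.29,0,-0.15],0,0.8],[[0.29,0,-0.14],0,0.8],[[0,0,0],0,0.8]]'>/dev/null; st
python3 -c "
from h import *
for c in('side','top'):
    r=env.read_camera(c); np.savez(c+'g.npz',**r); crop(r['color'],*((225,80,180,160,4) if c=='side' else (230,60,200,190,3)),f'pics/{c}g.png')"
```

```text
t22.60 mill mm [ 18.3   1.4 286.9] yawerr 0.01 tilt [ 0.001  0.    -1.   ] F mill [-2.86  4.68 -1.28] gap 14.8
t23.10 mill mm [ 35.6   1.5 295.9] yawerr 0.01 tilt [ 0.002  0.    -1.   ] F mill [-3.05  5.14 -1.39] gap 15.3
```

View pics/sideg.png

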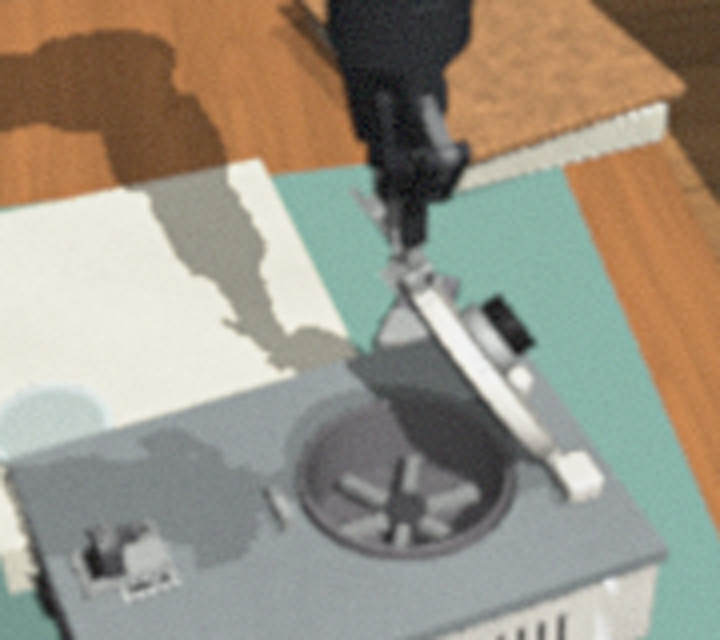

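```bash
python3 -m pendant '[[[0,0,0],0,0.5],[[0,0,0],0,0.2],[[0,0,0],0,-0.1],[[0,0,0],0,-0.2],[[0,0,-0.4],0,-0.2],[[0,0,-0.8],0,-0.2],[[0,0,-1],0,-0.2],[[0,0,-1],0,-0.2],[[0,0,-1],0,-0.2]]'
python3 - <<'E'
from h import *
status()
S=load("side","g")
c,sn=np.cos(p[2]),np.sin(p[2])
def W(x,y,z): return [p[0]+c*x-sn*y,p[1]+sn*x+c*y,z]
for th in(.9,1.0,1.1,1.2):
    v=np.array([-.177,.010]);x=.126+v[0]*np.cos(th)+v[1]*np.sin(th);z=.114-v[0]*np.sin(th)+v[1]*np.cos(th)
    print(th,(proj(S,W(x,.002,z))-[225,80])*4)
for k in('side','top'):
    r=env.read_camera(k); np.savez(k+'h.npz',**r); crop(r['color'],*((225,80,180,160,4) if k=='side' else (180,60,280,250,2.2)),f'pics/{k}h.png')
E
```

```text
clock: 24.32
tcp_pos: [0.6476, 0.0311, 0.38]
orientation: [0.0, 0.994, 0.11, 0.0]
wrist_force: [0.4, -0.8, 0.9]
finger_gap: 0.0513
t24.32 mill mm [ 34.8   1.2 380. ] yawerr -0.01 tilt [ 0.001 -0.    -1.   ] F mill [ 0.25 -0.86  0.95] gap 51.3
0.9 [382.72091016 287.65554467]
1.0 [406.62580034 267.99696294]
1.1 [432.04763887 249.9631609 ]
1.2 [458.63830739 233.81359431]
```

View pics/sideh.png

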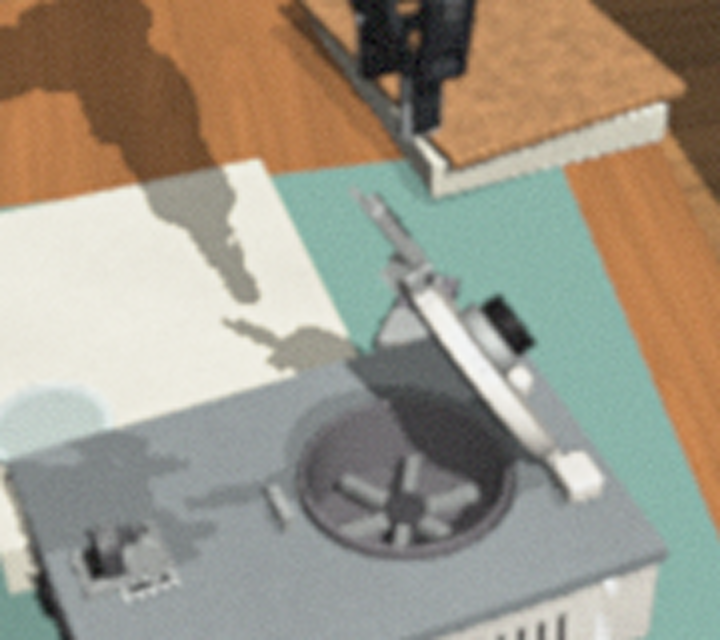

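View pics/toph.png

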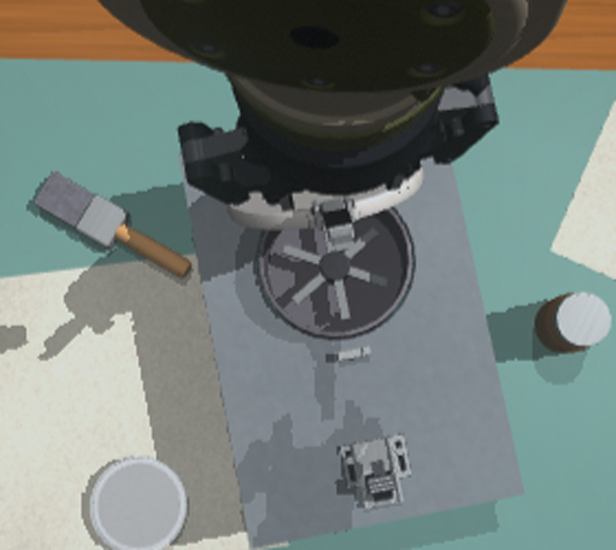

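```bash
python3 -m pendant '[[[-0.5,0,-0.6],0,-0.2],[[-1,0,-0.5],0,-0.2],[[-1,0,0],0,-0.2],[[-1,0,0],0,-0.2],[[-1,0,0],0,-0.2],[[0,0,0],0,-0.2],[[0,0,0],0,-0.2],[[0,0,0],0,-0.2]]'
python3 - <<'E'
from h import *
r=env.read_camera('side'); crop(r['color'],225,80,180,160,4,'pics/sidei.png')
a=load('side','h')['color'][145:215,320:380].astype(int); b=r['color'][145:215,320:380].astype(int); print("lid diff",abs(a-b).mean())
T=load('top'); 
t=env.read_camera('top'); 
crop(t['color'],180,60,280,250,2.2,'pics/topi.png')
d=lambda x0,x1,y0,y1: abs(t['color'][y0:y1,x0:x1].astype(int)-T['color'][y0:y1,x0:x1].astype(int)).mean()
print("dish",d(215,270,262,315),"jar",d(425,462,190,222),"brush",d(192,268,138,188))
status()
E
```

```text
clock: 25.42
tcp_pos: [0.5603, 0.0116, 0.4003]
orientation: [-0.0, 0.994, 0.11, -0.0]
wrist_force: [-0.0, 0.2, -1.1]
finger_gap: 0.0513
lid diff 2.51
dish 36.211435105774726 jar 39.2446509009009 brush 48.96622807017544
t25.52 mill mm [-54.7   1.2 400.2] yawerr 0.01 tilt [-0.001  0.    -1.   ] F mill [ 0.65 -0.11  0.07] gap 51.3
```

View pics/topi.png

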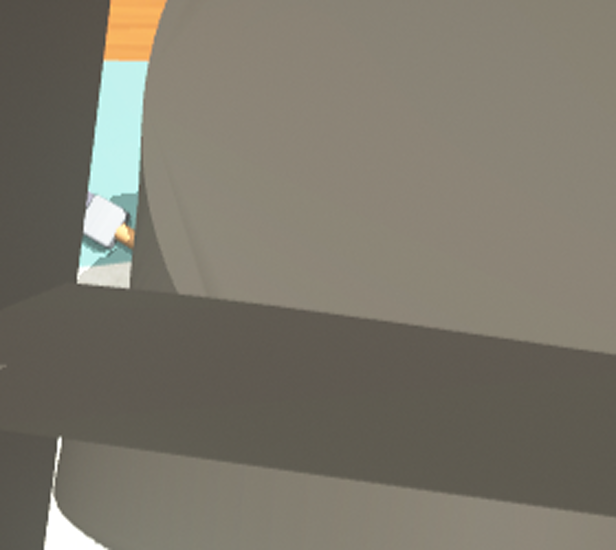

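View pics/sidei.png

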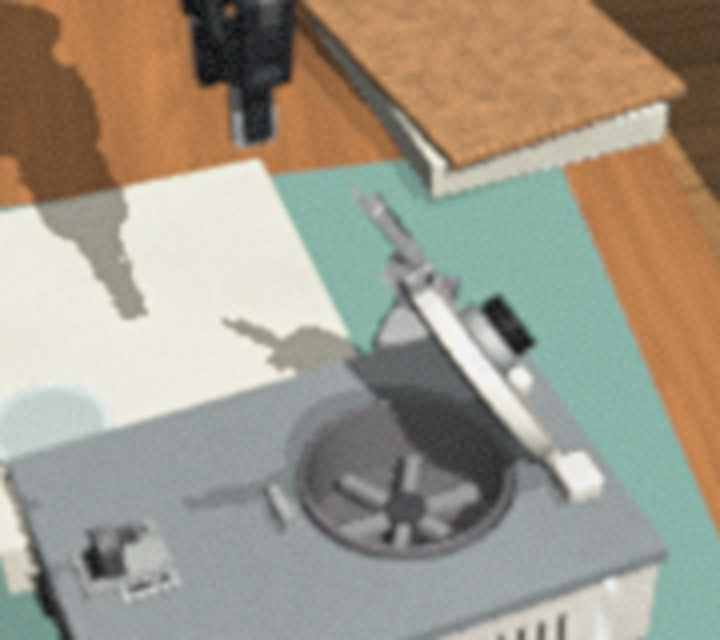

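```bash
python3 -c "
from workcell import env
print(env.hand_in())"
```

```text
the job is handed in; nothing more can be done
None
```

The mill is open and the job is handed in at about 25.5 s, well inside the 67 s limit.

- **Slide:** I gripped the thumb block and drew it about 22 mm to the front. The spring resistance rose, eased off and turned over. The slide then stopped against the rubber with only about 3 N, so I let go. It stayed home in every later picture.
- **Latch and lid:** With the slide clear of the lever's tail, I lifted the lever about 0.5 rad and raised the lid along its arc. The wrist force reached about 12 N on the way. The lever sat nearly in line with the lid rather than at the 0.5 rad I had planned, so I changed the path partway.
- **Last checks:**
  - The lid stands by itself at an estimated 1.0 rad or slightly more, read from the side picture (wide open starts at 0.9). It showed no visible change between two pictures about a second apart, with the gripper clear.
  - The dish, jar and brush were where they started in the last clear top picture, taken just after release.
  - The final automatic comparison of the top pictures was useless, because the arm blocked that view. The side picture taken then showed nothing disturbed, but it was cropped to the mill and part of the dish, without the jar.

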